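# Hang the votive tablet over the censer and hold the cover half open

### The job

Take the clay tablet on its hanger out of the wooden rest and hook it over the steel rail a good hand's width (at least 8 cm) to the left of the ring mark, then slide it along the rail, without lifting it, until the hanger is centred on the ring mark behind the brass incense bowl, and let go of it. Then press down the bowl's sprung lever with the fingers until the cover stands half open (about half of the lever's travel) and finish while still holding it there, leaving the tablet hanging and the other things on the board undisturbed.

Things in the scene. Friction and masses are not known exactly. Their poses are not given: they have to be found in the camera images.
- tablet: Loose clay votive tablet on a rigid hanger, about 0.17 kg, upright in the rest. Origin: centre of the slab's underside; x through its thickness, z up. Slab 8 (x) x 60 x 70 (z) mm. At its back (+x) the hanger: a channel open downward, 30 mm wide (y), front wall at x = 4, roof underside z = 104, roof top 108, back lip x = 24 to 30 down to z = 63 mm; a bar enters from below between x = 4 and 24.
- hook (a point): Centre of the underside of the hanger channel's roof (tablet x = 14, y = 0, z = 104 mm); it rests on top of the rail when hung, and the tablet then hangs almost plumb.
- tab (a point): Centre of the top of the hanger's boxwood grip tab (tablet x = 14, y = 0, z = 143 mm). The tab is 16 (x) x 24 (y) mm and 35 mm tall, standing on the hanger's roof: grip it from above.
- rest: Fixed dark wooden rest 44 x 100 mm in which the tablet stands upright, the tablet's origin 12 mm above the rest's, with the same yaw; slot 12 mm wide, front cheek up to z = 40 mm, the block behind the slot up to z = 75 mm carries the hanger's lip. The tablet lifts straight up out of it.
- rail: Fixed rail: round steel bar of 10 mm diameter along the rail's own y, axis 225 mm above the origin (on the board), between two wooden posts 22 mm thick at y = -230 and +230 mm that reach 11 mm above the axis. The bar is free from above. The rail's x points away from the robot.
- mark: The mark: a thin dark steel ring (14 mm diameter, 4 mm wide) round the rail's bar with a pin hanging 64 mm below it. Seen only: the hanger slides over it freely. Origin on the bar's axis; axes parallel to the rail's (y along the bar, to the left), so the left side is +y.
- bowl: Fixed brass incense bowl, 100 mm diameter, 66 mm high, standing in front of the mark; origin at the centre of its underside. Its sprung lever points to the bowl's own -x, towards the robot.
- lever (a joint): Angle of the sprung lever and cover, one rigid rocker: 0 = cover shut, lever up; grows as the lever is pressed down and the cover rises, to a stop at 0.7 rad. Half open is 0.35 rad. The spring closes it: about 3 N on the bar to start, 6 N at half travel, 10 N at the stop. Its hinge lies at bowl x = -58 mm, z = 68 mm.
- lever_bar (a point): Centre of the round steel cross bar (12 mm diameter, 44 mm long, along the bowl's y) at the lever's outer end, 55 mm from the hinge. At joint angle q it is at bowl x = -58 - 55 cos(0.30 - q), z = 68 + 55 sin(0.30 - q) mm: 84 mm high when shut, 65 half open, 47 at the stop; its top is 6 mm higher. Press here from above.
- dorje: Bystander: bronze dorje lying down, 110 x 28 mm, origin under its centre.
- coil_holder: Bystander: turquoise enamel coil holder, a 60 mm disc 12 mm high with a small pin, origin under its centre.
- incense_box: Bystander: carved boxwood incense box with a sliding lid, 150 x 60 x 50 mm, origin under its centre.
- spare_tablet: Bystander: another clay tablet, without hanger, lying flat, 70 x 50 x 10 mm, origin under its centre.
- bell: Bystander: bronze hand bell, 72 mm diameter, 104 mm high, origin under its centre.
- water_bowl: Bystander: copper offering bowl, 70 mm diameter, 35 mm high, origin under its centre.
- candle_cup: Bystander: amber glass candle cup, 52 mm diameter, 35 mm high, origin under its centre.

How it is judged:
By the outcome, as a careful person would: the job done as asked, in the order asked, and still so for the second after the job is handed in, while the arm keeps its last pose, push and grip.
It also fails if it takes over 50 s, if anything falls off the work surface, if the arm or the gripper's body presses on something with over 40 N, if the wrist force passes 120 N, or if a joint passes its speed limit or range.

### The arm

A 6-joint arm with a two-finger parallel gripper is mounted at the origin on the work surface. World frame = base frame: x ahead of the robot, y to its left, z up, the work surface at z = 0. Lengths are in mm, angles in rad, forces in N, time in s.
With the tool pointing down it reaches from about 325 to 900 mm from the base axis. Payload 6.1 kg.
Tool frame: the origin (TCP) lies midway between the tips of the shut fingers; the grasp point (between the pads) lies 19 mm behind it (arm.grip_point_offset is the distance from the TCP to the grasp point, in mm); z points along the fingers, y is the line along which they close (so a half turn about z gives the same grasp; the last joint's range is limited). The gripper opens to 85 mm and grips with 20 to 120 N. Pads are 22 mm wide; open, the fingers measure 114 mm over their backs; the gripper's body (76 mm by 85 mm) begins 54 mm behind the grasp point. The pads swing forward as they close: fully open they stand 13 mm farther back than shut.
Start: joints at [1.201, 0.22, 1.526, -0, 1.395, -0.126], TCP at [150.869, 606.51, 231.3] pointing down, gripper open.
Joint ranges: [-2.98, 2.98], [-0.91, 2.08], [0.09, 2.57], [-1.24, 4.39], [0.2, 2.65], [-2.68, 2.68]. Speed limits (rad/s): [2.57, 2.57, 3.01, 3.14, 3.14, 3.14].

### API

Orientations are given as a unit quaternion [x, y, z, w].
In Python, from plant import arm gives the robot as it stands.
- The arm moves only by the tool move_arm, never from a script. Its argument "rows" is a list of rows, each a list of 2 entries, a list of its own where there are three numbers: the shift along the tool's x, y, z in units of 50 cm (1.0 is 50 cm), then the turn, a rotation vector about the tool's x, y, z in units of 360 degrees (1.0 is 360 degrees). A call has exactly 10 rows; each row is the pose to reach, as a shift and turn from the pose commanded when the call began, along the tool's axes at that moment, turning the shorter way round; what a row does not reach only later rows make up. A row lasts 1/8 s, in which the tool goes at most 62.5 mm and 10.7 degrees, less where a joint would pass 70% of its speed; a pose out of reach is approached as far as the arm can. A call with a number of a shift or a turn outside -1 to 1 is refused whole. A call with a gripper value outside its range is refused whole. "gripper" is the opening, from -1 (shut) to 1 (fully open), set as the call begins (left out, the last holds). The fingers move at their own pace and stop on an object; the grip force is fixed at half the most. Time passes only in rows, so rows that repeat a pose let the fingers close, or fill a call up. It gives the time, the measured TCP pose, the force, the opening and the grip force at its end, in the units of the state.
- arm.state(): the state, without advancing time (a new reading comes with each control period).
- arm.capture(name): name is "side" or "top" or "wrist"; returns (picture, depth): 384x512x3 uint8, red, green, blue; 384x512 float32, mm along the optical axis (not along the pixel's ray), 0 where there is no reading.
- arm.camera_params(name): a dict with "fx", "fy", "cx", "cy" (pixels), "R" (3x3) and "t" (3): a world point X has camera coordinates R X + t; the wrist camera has in their place "mount" (4x4, takes a point from camera to tool coordinates, whose origin is the TCP and whose axes are the flange's). Camera axes: x right, y down, z forward; pixel columns grow to the right and rows downward; lengths in mm; the calibration is good to about 2 mm. The wrist camera is an equidistant fisheye: a pixel r from the principal point sees the ray r / f radians off the axis. A picture is of the moment at which its call begins: read the wrist's pose just before it. camera_params takes no time and is no camera call.
- arm.job_done(): hands the job in; it is judged then, once.
The state is a dict: "time_s": time; "q": joint angles; "qvel": joint speeds; "effort": joint torques, N m; "ee_pos": TCP position; "eef_rot": TCP orientation; "ft_force": force on the tool from outside, world axes, zero at the start; "moment": the same for the moment, N m; "finger_gap": finger opening in mm; "finger_force": force on a finger pad.
Only numpy, scipy, OpenCV 4.12 (cv2) and the standard library are available. Lean on these libraries where they do the work, as an engineer would, in place of code of your own. Each camera call takes 0.05 s, during which the arm holds its last target. There are 200 camera calls.

## Working session

There is one attempt and no reset: what is moved stays moved. The work goes in short steps, Python scripts to look and compute and a tool call to move; the robot and the scene stay as the last step left them, time stands still between calls to the robot, and variables do not carry over. Pictures are saved under pics/ and viewed, at most 10 in all, crops included, and the job is handed in when it is done.

Besides the shell and the picture viewer there is one more tool, called after ">>>" as name([rows], argument=value, ...), one row to a line, values as JSON. move_arm: Moves the arm, as the interface text tells. Shifts and turns lie within -1 to 1; 1 stands for 50 cm of shift or 360 degrees of turn. Its arguments: {"type":"object","properties":{"rows":{"type":"array"},"gripper":{"type":"number"}},"required":["rows"]}

```bash
mkdir -p pics; ls; cat > h.py <<'E'
from plant import arm
import numpy as np, cv2
from scipy.spatial.transform import Rotation as Ro
def snap(n,f):
    im,d=arm.capture(n); cv2.imwrite('pics/'+f+'.png',im[:,:,::-1]); np.savez('pics/'+f+'.npz',im=im,d=d); return im,d
def world(n,u,v,z):
    p=arm.camera_params(n);R=np.array(p['R']);t=np.array(p['t'])
    c=np.array([(u-p['cx'])/p['fx'],(v-p['cy'])/p['fy'],1.])*z
    return R.T@(c-t)
def cloud(n,d):
    p=arm.camera_params(n);R=np.array(p['R']);t=np.array(p['t'])
    v,u=np.mgrid[:d.shape[0],:d.shape[1]]
    c=np.stack([(u-p['cx'])/p['fx']*d,(v-p['cy'])/p['fy']*d,d],-1)
    w=(c-t)@R; w[d==0]=np.nan; return w
E
python3 - <<'E'
from h import *
for n in('side','top'): snap(n,n+'0'); p=arm.camera_params(n); print(n,p['fx'],p['cx'],p['cy'],-np.array(p['R']).T@p['t'],np.array(p['R'])[2])
s=arm.state();print(s)
E
```

```text
pics
side 411.00293699183993 258.93349306360875 192.08871028995034 [ 205.18340845 -684.70947463  972.1489071 ] [ 0.36568324  0.5746784  -0.73213421]
top 384.47918636554834 259.69699938339755 190.37692255695134 [ 411.1375295   -52.0190631  1127.08163022] [ 0.21369361 -0.00939096 -0.97685559]
{'time_s': 0.1, 'q': array([ 1.20086261e+00,  2.21130756e-01,  1.52747976e+00,  1.16214799e-05,
        1.39470142e+00, -1.26109433e-01]), 'qvel': array([-0.00120721, -0.00160143, -0.00192478, -0.00067954, -0.00031413,
        0.00058588]), 'effort': array([ 7.46214046e-04, -4.98245430e+01, -3.90542507e+01, -2.80086970e-04,
        5.80823413e-03, -1.31054455e-05]), 'ee_pos': array([150.69580335, 606.01036971, 230.3278297 ]), 'eef_rot': array([ 1.21611348e-01,  9.92577423e-01, -8.31931648e-04, -2.16575239e-04]), 'ft_force': array([-0.14117197,  0.04468041, -0.26837461]), 'moment': array([-0.03906338, -0.01546367,  0.06537629]), 'finger_force': 0.0, 'finger_gap': 85.77557182350952}
```

View pics/side0.png

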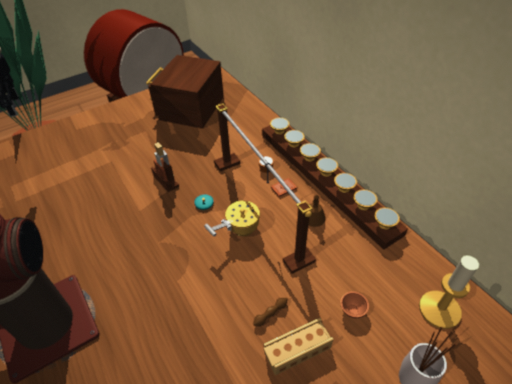

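View pics/top0.png

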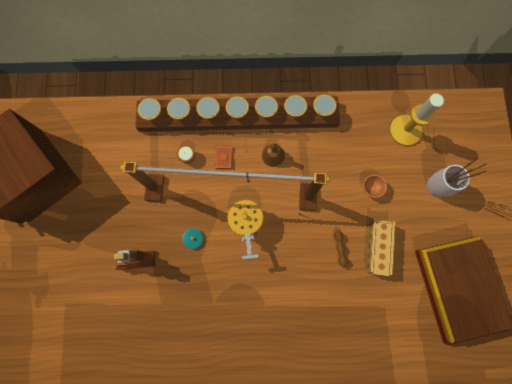

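The side view shows the tablet in its rest near (163,165), the rail from (222,107) to (307,210), the bowl at (242,215) and the lever bar at (212,229). In the top view the rest is at (136,259), the rail runs (130,167) to (320,178), the mark is about (248,177) and the lever bar is at (249,257).

```bash
python3 - <<'E'
from h import *
a=np.load('pics/top0.npz');b=np.load('pics/side0.npz')
t=a['im'];s=b['im']
A=cv2.resize(t[235:285,100:180],(400,250),interpolation=cv2.INTER_CUBIC)
B=cv2.resize(t[145:270,190:290],(400,500),interpolation=cv2.INTER_CUBIC)[:, :]
C=cv2.resize(s[130:200,140:196],(400,500),interpolation=cv2.INTER_CUBIC)
o=np.zeros((600,800,3),np.uint8);o[:250,:400]=A
o[0:500,400:]=B;o[250:600,:280]=cv2.resize(C,(280,350))
cv2.imwrite('pics/c1.png',o[:,:,::-1])
W=cloud('top',a['d']);S=cloud('side',b['d'])
np.set_printoptions(precision=0,suppress=True)
def show(n,P,m): 
    q=P[m]; print(n,len(q),np.nanmedian(q,0),np.nanmin(q,0),np.nanmax(q,0))
# rail pts
for n,P in(('top',W),('side',S)):
    m=(P[...,2]>205)&(P[...,2]<260)&(P[...,0]>450)&(P[...,0]<800)&(abs(P[...,1])<420)
    show(n+' rail',P,m); q=P[m]
    for y in range(-200,340,40):
        k=abs(q[:,1]-y)<20
        if k.any(): print(y,np.median(q[k],0),k.sum())
# tablet
T=W[235:285,100:180].reshape(-1,3);U=S[130:200,140:196].reshape(-1,3)
for n,P in(('top',T),('side',U)):
    for lo,hi in((30,50),(70,95),(95,113),(113,130),(140,175)):
        k=(P[:,2]>lo)&(P[:,2]<hi)
        if k.any(): print(n,lo,k.sum(),np.median(P[k],0),P[k].min(0),P[k].max(0))
E
```

```text
top rail 1081 [652.  25. 229.] [ 620. -229.  205.] [685. 276. 239.]
-200 [ 633. -203.  233.] 163
-160 [ 636. -161.  228.] 67
-120 [ 640. -120.  228.] 70
-80 [643. -82. 228.] 66
-40 [646. -41. 228.] 73
0 [650.   0. 228.] 70
40 [654.  39. 228.] 66
80 [657.  80. 228.] 70
120 [660. 119. 228.] 66
160 [664. 160. 227.] 70
200 [667. 201. 228.] 67
240 [669. 245. 233.] 161
280 [672. 265. 232.] 47
side rail 743 [646. -48. 230.] [ 620. -230.  205.] [685. 277. 239.]
-200 [ 629. -207.  235.] 174
-160 [ 636. -161.  229.] 54
-120 [ 639. -122.  229.] 51
-80 [643. -81. 230.] 48
-40 [646. -38. 229.] 52
0 [650.  -1. 229.] 43
40 [653.  41. 229.] 40
80 [656.  79. 229.] 37
120 [659. 118. 229.] 34
160 [663. 157. 229.] 33
200 [666. 202. 229.] 33
240 [669. 244. 231.] 92
280 [666. 264. 234.] 20
top 30 146 [445. 275.  38.] [436. 244.  30.] [484. 344.  50.]
top 70 141 [455. 285.  78.] [445. 264.  70.] [485. 325.  93.]
top 95 12 [454. 282. 106.] [452. 280.  96.] [480. 303. 111.]
top 113 81 [466. 288. 119.] [452. 279. 115.] [482. 311. 128.]
top 140 76 [465. 293. 154.] [458. 282. 141.] [473. 307. 159.]
side 30 145 [447. 276.  39.] [436. 243.  30.] [485. 345.  50.]
side 70 143 [462. 289.  77.] [445. 264.  70.] [485. 324.  95.]
side 95 30 [455. 286. 104.] [451. 280.  95.] [482. 311. 113.]
side 113 54 [462. 286. 120.] [452. 279. 114.] [482. 312. 129.]
side 140 53 [465. 289. 153.] [457. 280. 140.] [475. 308. 158.]
```

View pics/c1.png

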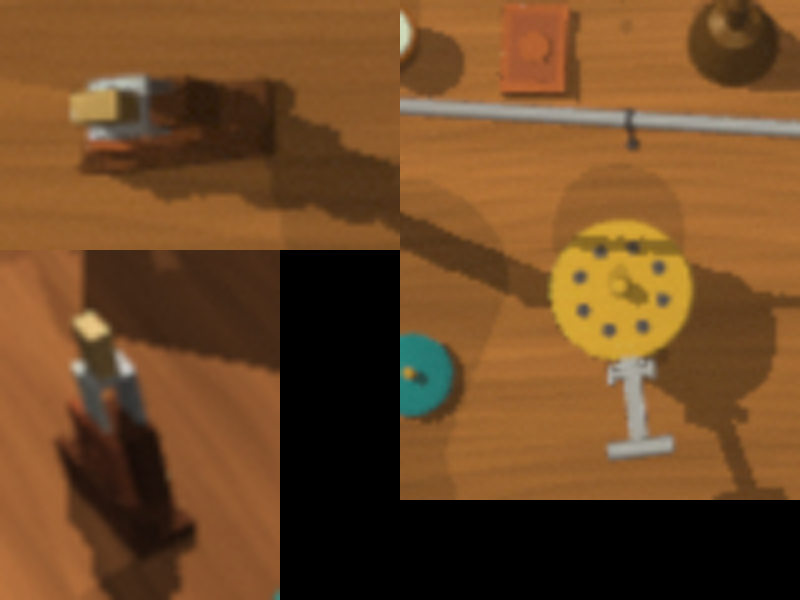

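The crop shows the ring mark at top pixel (247.5,174.5) with its pin below it. The bowl centre is (245,217), the lever bar runs (242,258) to (258,256), and the tab top is about (119,256).

```bash
python3 - <<'E'
from h import *
np.set_printoptions(precision=1,suppress=True)
for n in('top','side'):
    a=np.load(f'pics/{n}0.npz');im=a['im'].astype(int);P=cloud(n,a['d'])
    x,y,z=P[...,0],P[...,1],P[...,2]
    reg=(abs(x-462)<60)&(abs(y-294)<70)
    def rect(m,l):
        q=P[m]; r=cv2.minAreaRect(q[:,:2].astype(np.float32)); print(n,l,m.sum(),np.array(r[0]),np.array(r[1]),round(r[2],1),'z',np.median(q[:,2]),'mean',q.mean(0))
    rect(reg&(z>151),'tabtop'); rect(reg&(z>115)&(z<123),'roof'); rect(reg&(z>8)&(z<50),'rest');rect(reg&(z>70)&(z<90),'blk')
    # lever bar
    m=(abs(x-440)<80)&(abs(y-10)<60)&(z>78)&(z<100)&(x<430); 
    if m.sum()>5: rect(m,'bar')
    # bowl yellow
    m=(im[...,0]>150)&(im[...,2]<90)&(im[...,1]>120)&(z>50)&(z<80)&(x<650)&(x>430)&(abs(y)<120); 
    if m.sum()>5: rect(m,'bowl')
    # rail
    m=(z>218)&(z<240)&(x>600)&(x<700)&(y>-195)&(y<240); q=P[m]; c=np.polyfit(q[:,1],q[:,0],1); print('rail x=',c,'yaw',-np.arctan(c[0])*57.3, 'z',np.median(q[:,2]))
    # dark px on rail
    xx=c[0]*y+c[1]; lum=im.sum(-1)
    m=(z>215)&(z<240)&(abs(x-xx)<9)&(lum<230)&(y>-180)&(y<220); print('ring',m.sum(),P[m].mean(0) if m.any() else '', np.argwhere(m)[:8].tolist())
    # posts
    for s in(-1,1):
        m=(z>230)&(abs(x-650)<50)&(s*(y-22)>190)&(abs(y)<300); rect(m,'post')
E
```

```text
top tabtop 61 [465.2 295. ] [23.7 15. ] 89.7 z 154.5790103191671 mean [465.2 295.1 154.3]
top roof 72 [466.8 295.2] [29.2 30.4] 5.2 z 118.70266914987391 mean [467.3 291.7 118.8]
top rest 291 [461.1 294.8] [ 43.9 101. ] 5.1 z 30.034022420327748 mean [457.1 275.8  26.6]
top blk 139 [458.9 297.2] [36.6 59.9] 20.3 z 77.38000877252614 mean [459.3 288.   77.5]
top bowl 776 [568.6 -19.4] [94.8 95.9] 88.9 z 68.83726125457775 mean [564.7 -17.9  68.8]
rail x= [  0.1 650.4] yaw -4.893312008197374 z 227.96319328435078
ring 2 [642.8 -30.9 228.1] [[176, 247], [177, 247]]
top post 150 [ 633.9 -199. ] [57.7 25.8] 87.7 z 233.6431722383432 mean [ 633.7 -205.3  233.7]
top post 151 [671.6 244.8] [60.4 25.9] 87.7 z 234.0674924900176 mean [671.8 251.7 234. ]
side tabtop 33 [465.  295.5] [15.6 24.8] 0.4 z 154.51547549084222 mean [465.2 294.4 154.6]
side roof 40 [466.9 296.1] [28.8 33. ] 4.3 z 119.63777015189368 mean [464.2 290.5 119.5]
side rest 292 [461.2 295. ] [ 45.8 104.4] 5.2 z 29.50704407341063 mean [456.1 276.6  27.9]
side blk 129 [459.3 297.1] [36.1 59.1] 20.3 z 76.80127499579261 mean [461.9 291.1  77.5]
side bowl 150 [567.5 -19.2] [93.6 96.7] 15.7 z 70.17633315177528 mean [574.9 -25.2  70.2]
rail x= [  0.1 650.1] yaw -4.801088617995709 z 229.15307042561108
ring 23 [647.1   3.2 226.5] [[116, 224], [116, 225], [117, 225], [118, 226], [119, 227], [164, 266], [165, 265], [165, 266]]
side post 148 [ 634.8 -198.2] [61.  26.6] 85.6 z 235.10008264762257 mean [ 633.2 -205.8  234.7]
side post 65 [671.8 243. ] [25.5 52.9] 0.7 z 234.77888968250952 mean [671.5 250.  234.6]
```

```bash
cat >> h.py <<'E'
def go(x,y,z,yaw):
    "shift/turn in move units from measured pose to TCP x,y,z, pointing down, closing line at yaw deg"
    s=arm.state(); R=Ro.from_quat(s['eef_rot']); p=np.array(s['ee_pos'])
    a=np.radians(yaw); Y=np.array([np.cos(a),np.sin(a),0]);Z=np.array([0,0,-1.]);X=np.cross(Y,Z)
    G=Ro.from_matrix(np.stack([X,Y,Z],1))
    print('t',round(s['time_s'],2),'p',p.round(1),'shift',(R.inv().apply(np.array([x,y,z])-p)/500).round(4),'turn',((R.inv()*G).as_rotvec()/2/np.pi).round(4),'F',np.round(s['ft_force'],1),'gap',round(s['finger_gap'],1))
E
python3 - <<'E'
from h import *
go(465,295,205,95.1)
p=arm.camera_params('wrist');print(p)
np.set_printoptions(precision=1,suppress=True)
for n in('top','side'):
    a=np.load(f'pics/{n}0.npz');im=a['im'].astype(int);P=cloud(n,a['d']);x,y,z=np.moveaxis(P,-1,0)
    m=(z>222)&(abs(x-650.3-.085*y)<7)&(abs(y+25)<30)
    v,u=np.where(m)
    o=np.argsort(y[m]); 
    print(n,[(int(u[i]),int(v[i]),round(P[v[i],u[i],1],0),int(im[v[i],u[i]].sum())) for i in o if im[v[i],u[i]].sum()<420][:40])
    # pin: points between z 150..215 near rail
    m=(z>150)&(z<216)&(abs(x-648)<12)&(abs(y+25)<60); print(P[m])
    # lever
    m=(z>60)&(z<110)&(x<480)&(x>380)&(abs(y+5)<60); print('lever',P[m&(x<475)].mean(0),m.sum(), P[m].min(0),P[m].max(0))
    k=P[m]; k=k[k[:,0]<k[:,0].min()+14]; print(len(k),k.mean(0),cv2.minAreaRect(k[:,:2].astype(np.float32)))
E
```

```text
t 0.1 p [150.7 606.  230.3] shift [-0.7602 -0.4518  0.0513] turn [-0.0003 -0.0001 -0.053 ] F [-0.1  0.  -0.3] gap 85.8
{'fx': 297.3186396354542, 'fy': 297.3186396354542, 'cx': 250.18323572020202, 'cy': 188.68014156705945, 'mount': array([[ 9.37911140e-05, -9.54983233e-01, -2.96659764e-01,
         7.49648713e+01],
       [ 9.99999936e-01,  1.92218980e-04, -3.02618709e-04,
         4.59471223e-01],
       [ 3.46019430e-04, -2.96659716e-01,  9.54983190e-01,
        -1.43624439e+02],
       [ 0.00000000e+00,  0.00000000e+00,  0.00000000e+00,
         1.00000000e+00]])}
top [(257, 177, np.float64(-55.0), 289), (256, 176, np.float64(-53.0), 385), (256, 177, np.float64(-53.0), 294), (255, 173, np.float64(-50.0), 379), (255, 176, np.float64(-50.0), 378), (254, 173, np.float64(-48.0), 387), (254, 176, np.float64(-48.0), 375), (254, 177, np.float64(-48.0), 285), (253, 173, np.float64(-46.0), 398), (253, 176, np.float64(-45.0), 364), (252, 173, np.float64(-43.0), 399), (252, 176, np.float64(-43.0), 357), (251, 173, np.float64(-41.0), 409), (251, 176, np.float64(-41.0), 351), (250, 176, np.floa
[... 2407 characters left out ...]
, (260, 159, np.float64(-3.0), 392), (261, 158, np.float64(-1.0), 415), (260, 158, np.float64(2.0), 338)]
[[648.3 -31.5 213.3]
 [649.3 -29.9 207.8]
 [650.6 -28.  201.8]
 [648.3 -31.3 202.1]
 [649.3 -29.9 196.7]
 [649.7 -29.2 192.1]
 [647.  -33.2 193. ]
 [648.6 -30.8 186.4]
 [649.3 -29.8 181.3]
 [649.7 -29.1 176.7]
 [648.4 -31.1 175.2]
 [650.1 -28.5 168.2]
 [650.  -23.6 160.2]
 [648.8 -30.4 166.6]
 [646.1 -29.3 163.3]
 [647.3 -32.6 165.4]
 [650.4 -32.8 163.8]
 [645.4 -30.4 160.7]
 [646.6 -33.5 162.6]]
lever [460.5 -31.3  87.5] 82 [452.2 -52.8  76.2] [479.8  -7.   93.4]
65 [458.5 -31.7  88.6] ((460.1823425292969, -29.746227264404297), (12.94152545928955, 45.696556091308594), 7.266205787658691)
```

>>> move_arm([
  [[-0.1,-0.06,0],[0,0,-0.01]],
  [[-0.2,-0.12,0],[0,0,-0.02]],
  [[-0.3,-0.18,0],[0,0,-0.03]],
  [[-0.4,-0.24,0],[0,0,-0.04]],
  [[-0.5,-0.3,0],[0,0,-0.053]],
  [[-0.6,-0.357,0.02],[0,0,-0.053]],
  [[-0.7,-0.416,0.05],[0,0,-0.053]],
  [[-0.76,-0.452,0.051],[0,0,-0.053]],
  [[-0.76,-0.452,0.051],[0,0,-0.053]],
  [[-0.76,-0.452,0.051],[0,0,-0.053]],
], gripper=1)

```text
time_s: 1.35
ee_pos: [464.6, 295.7, 205.5]
eef_rot: [-0.044, 0.999, 0.0, -0.0]
ft_force: [-0.2, 0.0, -0.3]
finger_gap: 85.1
finger_force: 0.0
```

```bash
python3 - <<'E'
from h import *
go(465.5,295.2,127,95.1)
im,d=snap('wrist','w1')
cv2.imwrite('pics/w1.png',im[:,:,::-1])
E
```

```text
t 1.35 p [464.6 295.7 205.5] shift [-0.0018 -0.0011  0.157 ] turn [ 0.     -0.0001 -0.    ] F [-0.2  0.  -0.3] gap 85.1
```

View pics/w1.png

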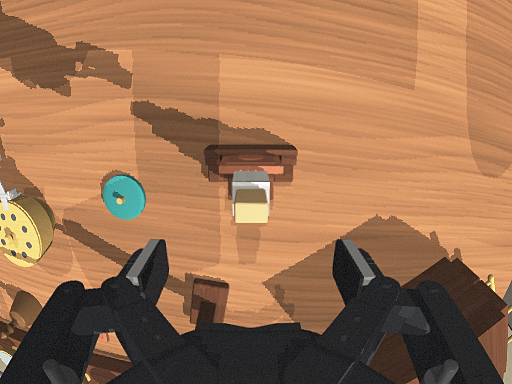

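The tab top is at (252,213), centred between the fingers and square to them. I descend and grip.

>>> move_arm([
  [[-0.002,-0.001,0.05],[0,0,0]],
  [[-0.002,-0.001,0.1],[0,0,0]],
  [[-0.002,-0.001,0.14],[0,0,0]],
  [[-0.002,-0.001,0.157],[0,0,0]],
  [[-0.002,-0.001,0.157],[0,0,0]],
  [[-0.002,-0.001,0.157],[0,0,0]],
  [[-0.002,-0.001,0.157],[0,0,0]],
  [[-0.002,-0.001,0.157],[0,0,0]],
  [[-0.002,-0.001,0.157],[0,0,0]],
  [[-0.002,-0.001,0.157],[0,0,0]],
])

```text
time_s: 2.65
ee_pos: [466.2, 295.0, 127.4]
eef_rot: [-0.045, 0.999, 0.0, 0.0]
ft_force: [-0.6, -0.4, 0.3]
finger_gap: 85.2
finger_force: 0.0
```

>>> move_arm([
  [[0,0,0],[0,0,0]],
  [[0,0,0],[0,0,0]],
  [[0,0,0],[0,0,0]],
  [[0,0,0],[0,0,0]],
  [[0,0,0],[0,0,0]],
  [[0,0,0],[0,0,0]],
  [[0,0,0],[0,0,0]],
  [[0,0,0],[0,0,0]],
  [[0,0,0],[0,0,0]],
  [[0,0,0],[0,0,0]],
], gripper=-1)

```text
time_s: 3.9
ee_pos: [466.2, 295.2, 127.4]
eef_rot: [-0.045, 0.999, 0.0, 0.0]
ft_force: [-0.1, 1.0, 0.2]
finger_gap: 22.9
finger_force: 59.1
```

>>> move_arm([
  [[0,0,-0.02],[0,0,0]],
  [[0,0,-0.05],[0,0,0]],
  [[0,0,-0.09],[0,0,0]],
  [[0,0,-0.14],[0,0,0]],
  [[0,0,-0.2],[0,0,0]],
  [[0,0,-0.26],[0,0,0]],
  [[0,0,-0.31],[0,0,0]],
  [[0,0,-0.335],[0,0,0]],
  [[0,0,-0.335],[0,0,0]],
  [[0,0,-0.335],[0,0,0]],
])

```text
time_s: 5.15
ee_pos: [465.5, 294.8, 293.5]
eef_rot: [-0.045, 0.999, -0.0, -0.001]
ft_force: [-0.0, 0.1, -2.5]
finger_gap: 23.0
finger_force: 58.9
```

```bash
python3 - <<'E'
from h import *
y=75+0; x=650.3+.085*y-45
go(x,y,297,85.15)
im,d=snap('side','s2'); im2,d2=snap('top','t2')
np.set_printoptions(precision=1,suppress=True)
for n,D in(('side',d),('top',d2)):
    P=cloud(n,D);m=(abs(P[...,0]-466)<45)&(abs(P[...,1]-295)<50)&(P[...,2]>150)&(P[...,2]<285)
    q=P[m];print(n,m.sum(),q.min(0),q.max(0))
o=np.zeros((480,800,3),np.uint8);o[:,:400]=cv2.resize(im[80:200,120:220],(400,480));o[:,400:]=cv2.resize(im2[170:290,70:170],(400,480));cv2.imwrite('pics/c2.png',o[:,:,::-1])
E
```

```text
t 5.15 p [465.5 294.8 293.5] shift [-0.2519 -0.4638 -0.0071] turn [-0.0001 -0.0003  0.0277] F [-0.   0.1 -2.5] gap 23.0
side 320 [443.8 260.3 180.2] [482.1 326.5 284.9]
top 212 [443.7 262.4 178.9] [480.7 322.8 284.9]
```

View pics/c2.png

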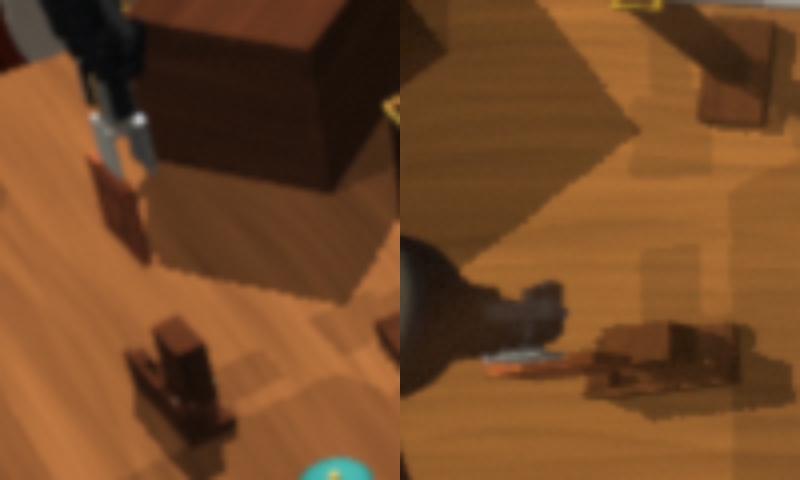

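The tablet hangs straight in the gripper (slab at about (120,210) in the left crop) and the rest stands empty. I carry it over the rail, left of the mark.

>>> move_arm([
  [[-0.01,-0.03,-0.007],[0,0,0.003]],
  [[-0.04,-0.1,-0.007],[0,0,0.009]],
  [[-0.08,-0.19,-0.007],[0,0,0.015]],
  [[-0.13,-0.28,-0.007],[0,0,0.021]],
  [[-0.19,-0.36,-0.007],[0,0,0.026]],
  [[-0.25,-0.42,-0.007],[0,0,0.028]],
  [[-0.3,-0.46,-0.007],[0,0,0.028]],
  [[-0.33,-0.47,-0.007],[0,0,0.028]],
  [[-0.343,-0.472,-0.007],[0,0,0.028]],
  [[-0.343,-0.472,-0.007],[0,0,0.028]],
])

```text
time_s: 6.5
ee_pos: [657.8, 74.9, 297.9]
eef_rot: [0.044, 0.999, -0.0, -0.0]
ft_force: [0.5, 0.7, -2.5]
finger_gap: 22.8
finger_force: 59.2
```

```bash
python3 - <<'E'
from h import *
go(657.7,75,246,85.15)
im,d=snap('side','s3'); im2,d2=snap('top','t3')
np.set_printoptions(precision=1,suppress=True)
for n,D in(('side',d),('top',d2)):
    P=cloud(n,D);m=(abs(P[...,0]-645)<45)&(abs(P[...,1]-75)<50)&(P[...,2]>150)&(P[...,2]<285)
    q=P[m];print(n,m.sum(),q.min(0),q.max(0))
o=np.zeros((480,800,3),np.uint8);o[:,:400]=cv2.resize(im[60:180,200:300],(400,480));o[:,400:]=cv2.resize(im2[110:230,160:260],(400,480));cv2.imwrite('pics/c3.png',o[:,:,::-1])
E
```

```text
t 6.5 p [657.8  74.9 297.9] shift [0.0002 0.0002 0.1037] turn [-0.     -0.0002 -0.0004] F [ 0.5  0.7 -2.5] gap 22.8
side 400 [635.7  25.7 182.3] [674.1 107.8 284.9]
top 142 [635.4  26.8 181.9] [666.3 124.  253.1]
```

View pics/c3.png

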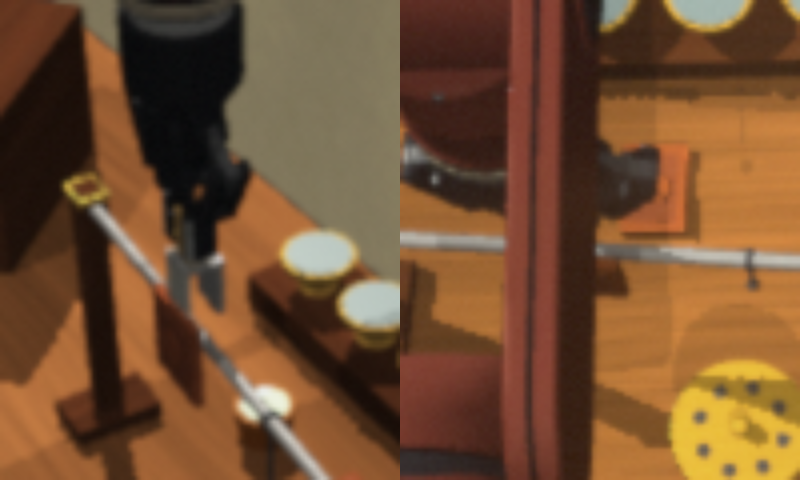

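The slab is just in front of the rail and the lip is behind it (side crop (180,345) and (210,285)), with the ring at (750,255) in the right crop. I lower it.

>>> move_arm([
  [[0,0,0.02],[0,0,0]],
  [[0,0,0.045],[0,0,0]],
  [[0,0,0.07],[0,0,0]],
  [[0,0,0.09],[0,0,0]],
  [[0,0,0.102],[0,0,0]],
  [[0,0,0.107],[0,0,0]],
  [[0,0,0.11],[0,0,0]],
  [[0,0,0.112],[0,0,0]],
  [[0,0,0.113],[0,0,0]],
  [[0,0,0.113],[0,0,0]],
])

```text
time_s: 7.85
ee_pos: [658.0, 75.3, 242.0]
eef_rot: [0.043, 0.999, 0.0, 0.0]
ft_force: [-0.7, 0.5, -1.4]
finger_gap: 23.2
finger_force: 59.2
```

```bash
python3 - <<'E'
from h import *
go(657.7,75,240.5,85.15)
im,d=snap('side','s4')
np.set_printoptions(precision=1,suppress=True)
P=cloud('side',d);lum=im.astype(int)
m=(abs(P[...,0]-640)<12)&(abs(P[...,1]-75)<60)&(P[...,2]>110)&(P[...,2]<195)
q=P[m];print(m.sum(),q.min(0),q.max(0))
E
```

```text
t 7.85 p [658.   75.3 242. ] shift [ 0.0006 -0.0006  0.0029] turn [ 0.      0.     -0.0003] F [-0.7  0.5 -1.4] gap 23.2
188 [635.2  44.7 126.4] [645.3 111.1 194.6]
```

>>> move_arm([
  [[0,0,0.001],[0,0,0]],
  [[0,0,0.002],[0,0,0]],
  [[0,0,0.003],[0,0,0]],
  [[0,0,0.003],[0,0,0]],
  [[0,0,0.003],[0,0,0]],
  [[0,0,0.003],[0,0,0]],
  [[0,0,0.003],[0,0,0]],
  [[0,0,0.003],[0,0,0]],
  [[0,0,0.003],[0,0,0]],
  [[0,0,0.003],[0,0,0]],
])

```text
time_s: 9.15
ee_pos: [658.1, 75.3, 241.3]
eef_rot: [0.043, 0.999, -0.0, 0.0]
ft_force: [-3.0, -0.7, 6.4]
finger_gap: 23.1
finger_force: 60.0
```

```bash
python3 - <<'E'
from h import *
z=arm.state()['ee_pos'][2]
go(648.8,-30.2,z,85.15)
E
```

```text
t 9.15 p [658.1  75.3 241.3] shift [ 0.0003 -0.2117 -0.    ] turn [ 0.      0.0001 -0.0003] F [-3.  -0.7  6.4] gap 23.1
```

>>> move_arm([
  [[0,-0.01,0],[0,0,0]],
  [[0,-0.03,0],[0,0,0]],
  [[0,-0.055,0],[0,0,0]],
  [[0,-0.08,0],[0,0,0]],
  [[0,-0.11,0],[0,0,0]],
  [[0,-0.14,0],[0,0,0]],
  [[0,-0.17,0],[0,0,0]],
  [[0,-0.195,0],[0,0,0]],
  [[0,-0.206,0],[0,0,0]],
  [[0,-0.206,0],[0,0,0]],
])

```text
time_s: 10.4
ee_pos: [649.7, -28.1, 241.3]
eef_rot: [0.044, 0.999, -0.0, 0.001]
ft_force: [0.3, 0.8, 5.7]
finger_gap: 23.4
finger_force: 60.1
```

```bash
python3 - <<'E'
from h import *
z=arm.state()['ee_pos'][2]
go(648.8,-30.2,z,85.15)
np.set_printoptions(precision=1,suppress=True)
im,d=snap('side','s5');im2,d2=snap('top','t5')
for n,D in(('side',d),('top',d2)):
    P=cloud(n,D)
    m=(abs(P[...,0]-632)<12)&(abs(P[...,1]+30)<60)&(P[...,2]>120)&(P[...,2]<200)
    q=P[m]; print(n,m.sum(),q.min(0),q.max(0),np.percentile(q[:,1],[2,98]))
o=np.zeros((480,800,3),np.uint8);o[:,:400]=cv2.resize(im[100:220,220:320],(400,480));o[:,400:]=cv2.resize(im2[140:260,200:300],(400,480));cv2.imwrite('pics/c5.png',o[:,:,::-1])
E
```

```text
t 10.4 p [649.7 -28.1 241.3] shift [ 0.0014 -0.0043 -0.    ] turn [-0.      0.0004 -0.0004] F [0.3 0.8 5.7] gap 23.4
side 262 [627.6 -58.  125.9] [640.5   5.1 200. ] [-56.2   2.9]
top 185 [627.3 -52.3 130.7] [641.    3.  199.6] [-49.6   2.5]
```

View pics/c5.png

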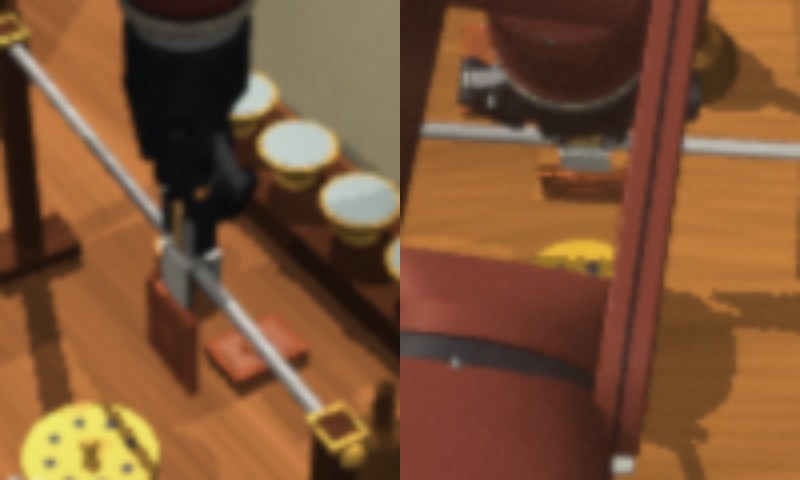

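>>> move_arm([
  [[0.001,-0.002,0],[0,0,0]],
  [[0.001,-0.004,0],[0,0,0]],
  [[0.001,-0.006,0],[0,0,0]],
  [[0.001,-0.006,0],[0,0,0]],
  [[0.001,-0.006,0],[0,0,0]],
  [[0.001,-0.006,0],[0,0,0]],
  [[0.001,-0.006,0],[0,0,0]],
  [[0.001,-0.006,0],[0,0,0]],
  [[0.001,-0.006,0],[0,0,0]],
  [[0.001,-0.006,0],[0,0,0]],
])

```text
time_s: 11.75
ee_pos: [649.0, -29.8, 241.2]
eef_rot: [0.043, 0.999, 0.0, 0.001]
ft_force: [0.8, 4.0, 6.3]
finger_gap: 23.1
finger_force: 60.2
```

```bash
python3 - <<'E'
from h import *
z=arm.state()['ee_pos'][2]
go(648.8,-30.2,z,85.15)
np.set_printoptions(precision=1,suppress=True)
im,d=snap('side','s6')
P=cloud('side',d);m=(abs(P[...,0]-632)<12)&(abs(P[...,1]+30)<60)&(P[...,2]>120)&(P[...,2]<190)
q=P[m]; print(q.min(0),q.max(0))
for zz in range(130,190,10):
    k=abs(q[:,2]-zz)<5; print(zz,q[k,1].min(),q[k,1].max())
E
```

```text
t 11.75 p [649.  -29.8 241.2] shift [ 0.0004 -0.0008 -0.    ] turn [ 0.0002  0.0004 -0.0003] F [0.8 4.  6.3] gap 23.1
[626.2 -58.8 126.6] [635.1   3.4 189.9]
130 -56.921285179608255 -1.4636803041553148
140 -58.20784307431693 -3.2680971788398723
150 -57.568719798961574 -7.301700000016316
160 -58.62722800338548 3.421157058931411
170 -58.17558982897385 2.1842219790277104
180 -58.80046846705343 2.643022645766063
```

>>> move_arm([
  [[0,-0.001,0],[0,0,0]],
  [[0,-0.002,0],[0,0,0]],
  [[0,-0.002,0],[0,0,0]],
  [[0,-0.002,0],[0,0,0]],
  [[0,-0.002,0],[0,0,0]],
  [[0,-0.002,0],[0,0,0]],
  [[0,-0.002,0],[0,0,0]],
  [[0,-0.002,0],[0,0,0]],
  [[0,-0.002,0],[0,0,0]],
  [[0,-0.002,0],[0,0,0]],
])

```text
time_s: 13.05
ee_pos: [648.9, -30.6, 241.2]
eef_rot: [0.043, 0.999, 0.001, 0.001]
ft_force: [1.1, 5.1, 6.0]
finger_gap: 22.5
finger_force: 60.2
```

>>> move_arm([
  [[0,0,0],[0,0,0]],
  [[0,0,0],[0,0,0]],
  [[0,0,0],[0,0,0]],
  [[0,0,0],[0,0,0]],
  [[0,0,0],[0,0,0]],
  [[0,0,0],[0,0,0]],
  [[0,0,0],[0,0,0]],
  [[0,0,0],[0,0,0]],
  [[0,0,0],[0,0,0]],
  [[0,0,0],[0,0,0]],
], gripper=1)

```text
time_s: 14.3
ee_pos: [648.2, -31.3, 240.3]
eef_rot: [0.043, 0.999, -0.0, -0.0]
ft_force: [-0.5, -0.1, 0.4]
finger_gap: 85.3
finger_force: 0.0
```

>>> move_arm([
  [[0,0,-0.01],[0,0,0]],
  [[0,0,-0.03],[0,0,0]],
  [[0,0,-0.06],[0,0,0]],
  [[0,0,-0.1],[0,0,0]],
  [[0,0,-0.14],[0,0,0]],
  [[0,0,-0.18],[0,0,0]],
  [[0,0,-0.2],[0,0,0]],
  [[0,0,-0.2],[0,0,0]],
  [[0,0,-0.2],[0,0,0]],
  [[0,0,-0.2],[0,0,0]],
])

```text
time_s: 15.55
ee_pos: [647.8, -31.2, 339.0]
eef_rot: [0.043, 0.999, 0.0, -0.001]
ft_force: [0.5, -0.5, -0.5]
finger_gap: 85.5
finger_force: 0.0
```

```bash
python3 - <<'E'
from h import *
go(459,-30,200,95.5)
im,d=snap('wrist','w7');im2,d2=snap('side','s7')
np.set_printoptions(precision=1,suppress=True)
P=cloud('side',d2);m=(abs(P[...,0]-648)<40)&(abs(P[...,1]+30)<40)
z=P[...,2]
for lo,hi in((264,275),(231,239),(120,190)):
    q=P[m&(z>lo)&(z<hi)]; print(lo,len(q),q.mean(0),q.min(0),q.max(0))
cv2.imwrite('pics/w7.png',im[:,:,::-1])
E
```

```text
t 15.55 p [647.8 -31.2 339. ] shift [ 0.3758 -0.0303  0.2788] turn [ 0.0001 -0.0003 -0.0291] F [ 0.5 -0.5 -0.5] gap 85.5
264 50 [646.3 -31.7 268.2] [638.9 -43.2 264.1] [656.4 -17.4 271.2]
231 59 [646.  -35.1 233.9] [634.5 -59.1 231.1] [664.4   8.1 238.8]
120 192 [633.4 -37.1 160.9] [629.1 -60.6 124.6] [649.4   1.6 189.9]
```

View pics/w7.png

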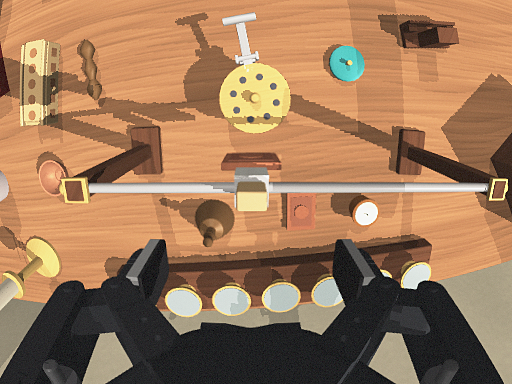

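The tablet hangs on the rail over the mark, tab at (252,195). The side cloud puts the tab centre at y ≈ -30.3 and the mark at -30.2. Next is the lever, with its bar at (240,18).

>>> move_arm([
  [[0.06,-0.005,0],[0,0,-0.005]],
  [[0.15,-0.012,0],[0,0,-0.01]],
  [[0.24,-0.02,0.02],[0,0,-0.02]],
  [[0.32,-0.026,0.08],[0,0,-0.029]],
  [[0.365,-0.03,0.16],[0,0,-0.029]],
  [[0.378,-0.031,0.25],[0,0,-0.029]],
  [[0.378,-0.031,0.33],[0,0,-0.029]],
  [[0.378,-0.031,0.378],[0,0,-0.029]],
  [[0.378,-0.031,0.378],[0,0,-0.029]],
  [[0.378,-0.031,0.378],[0,0,-0.029]],
], gripper=-1)

```text
time_s: 16.9
ee_pos: [459.3, -30.5, 152.4]
eef_rot: [-0.048, 0.999, -0.0, 0.001]
ft_force: [0.5, -0.2, -0.5]
finger_gap: 0.1
finger_force: 0.0
```

```bash
python3 - <<'E'
from h import *
go(458,-30.3,95,95.5)
im2,d2=snap('side','s8')
np.set_printoptions(precision=1,suppress=True)
P=cloud('side',d2);x,y,z=np.moveaxis(P,-1,0)
q=P[(abs(x-648)<40)&(abs(y+30)<40)&(z>264)&(z<275)]; print('tab',q.mean(0),q.min(0),q.max(0))
q=P[(abs(x-459)<25)&(abs(y+30)<30)&(z>70)&(z<100)&(x<466)]; print('bar',q.mean(0),q.min(0),q.max(0))
q=P[(abs(x-459)<40)&(abs(y+30)<60)&(z>140)&(z<165)];print('tip',q.min(0),q.max(0))
E
```

```text
t 16.9 p [459.3 -30.5 152.4] shift [0.0026 0.0007 0.1148] turn [-0.0001  0.0002 -0.0001] F [ 0.5 -0.2 -0.5] gap 0.1
tab [646.4 -31.2 268.4] [638.8 -43.6 264.6] [656.5 -15.9 271.6]
bar [458.2 -31.6  88.7] [451.1 -53.9  81.4] [465.   -6.5  94.3]
tip [446.5 -43.2 154.6] [470.  -27.  164.9]
```

>>> move_arm([
  [[0.003,0,0.03],[0,0,0]],
  [[0.003,0,0.07],[0,0,0]],
  [[0.003,0,0.1],[0,0,0]],
  [[0.003,0,0.115],[0,0,0]],
  [[0.003,0,0.12],[0,0,0]],
  [[0.003,0,0.124],[0,0,0]],
  [[0.003,0,0.127],[0,0,0]],
  [[0.003,0,0.13],[0,0,0]],
  [[0.003,0,0.13],[0,0,0]],
  [[0.003,0,0.13],[0,0,0]],
])

```text
time_s: 18.2
ee_pos: [457.1, -30.6, 86.7]
eef_rot: [-0.048, 0.999, -0.0, 0.0]
ft_force: [-4.7, -0.2, 5.4]
finger_gap: 0.3
finger_force: 2.6
```

```bash
python3 - <<'E'
from h import *
go(457,-30.4,71,95.5)
E
```

```text
t 18.2 p [457.1 -30.6  86.7] shift [0.0002 0.0005 0.0314] turn [-0.      0.     -0.0001] F [-4.7 -0.2  5.4] gap 0.3
```

>>> move_arm([
  [[0.001,0,0.006],[0,0,0]],
  [[0.002,0,0.012],[0,0,0]],
  [[0.003,0,0.018],[0,0,0]],
  [[0.004,0,0.024],[0,0,0]],
  [[0.004,0,0.029],[0,0,0]],
  [[0.004,0,0.032],[0,0,0]],
  [[0.004,0,0.032],[0,0,0]],
  [[0.004,0,0.032],[0,0,0]],
  [[0.004,0,0.032],[0,0,0]],
  [[0.004,0,0.032],[0,0,0]],
])

```text
time_s: 19.45
ee_pos: [454.9, -30.9, 70.7]
eef_rot: [-0.048, 0.999, -0.0, -0.0]
ft_force: [-5.7, -1.3, 6.3]
finger_gap: 0.3
finger_force: 3.2
```

```bash
python3 - <<'E'
from h import *
go(456.5,-30.4,71,95.5)
im,d=snap('side','s9');im2,d2=snap('top','t9')
np.set_printoptions(precision=1,suppress=True)
for n,D in(('side',d),('top',d2)):
    P=cloud(n,D);x,y,z=np.moveaxis(P,-1,0)
    q=P[(abs(x-648)<40)&(abs(y+30)<40)&(z>264)&(z<275)]; print('tab',len(q),q.mean(0) if len(q) else '')
    # lever frame plane points: bowl coordinates
    a=np.radians(5.7);X=(x-568.8)*np.cos(a)+(y+19.3)*np.sin(a);Y=-(x-568.8)*np.sin(a)+(y+19.3)*np.cos(a)
    m=(X>-125)&(X<-100)&(abs(Y)<26)&(abs(Y)>12)&(z>40)&(z<100); print(n,'barpts',m.sum(),np.median(z[m]),np.percentile(z[m],95) if m.any() else '')
    m=(X>-60)&(X<50)&(abs(Y)<40)&(z>66)&(z<125)
    if m.sum()>20:
        A=np.c_[X[m],np.ones(m.sum())]
        c=np.linalg.lstsq(A,z[m],rcond=None)[0]
        for _ in range(3):
            r=abs(A@c-z[m])<5; c=np.linalg.lstsq(A[r],z[m][r],rcond=None)[0]
        print('cover slope angle',np.arctan(c[0]),r.sum(),m.sum())
o=np.zeros((480,800,3),np.uint8);o[:,:400]=cv2.resize(im[140:260,190:290],(400,480));o[:,400:]=cv2.resize(im2[150:270,200:300],(400,480));cv2.imwrite('pics/c9.png',o[:,:,::-1])
E
```

```text
t 19.45 p [454.9 -30.9  70.7] shift [-0.0034  0.0006 -0.0007] turn [-0.     -0.0001 -0.0001] F [-5.7 -1.3  6.3] gap 0.3
tab 51 [646.1 -32.  268.3]
side barpts 28 69.35489255168076 91.14686833564491
cover slope angle 0.3541097629618117 717 763
tab 67 [646.2 -31.3 267.2]
top barpts 0 nan 
cover slope angle 0.35091724080562015 724 754
  return _methods._mean(a, axis=axis, dtype=dtype,
  ret = ret.dtype.type(ret / rcount)
```

View pics/c9.png

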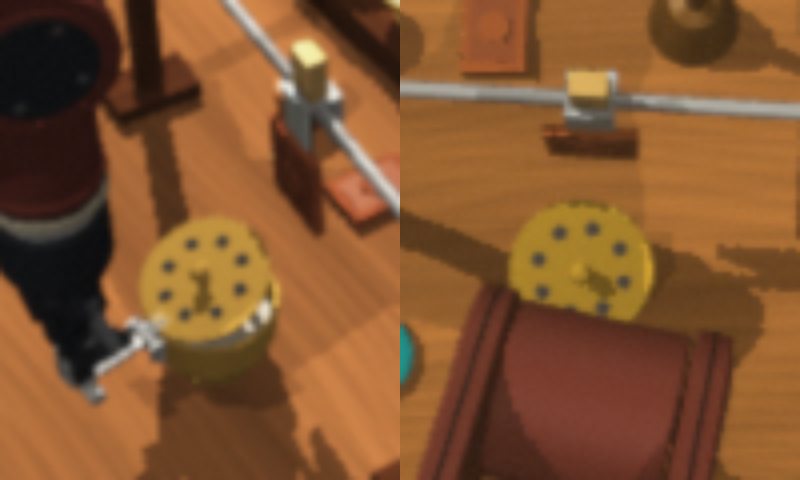

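The cover is tilted by 0.35 rad in both views, with the fingers on the lever bar at (90,385) in the left crop. The tablet hangs at the mark. I hand it in.

```bash
python3 -c "
from h import *
go(456.5,-30.4,71,95.5); print(arm.job_done())"
```

```text
t 19.55 p [454.9 -30.9  70.7] shift [-0.0034  0.0006 -0.0006] turn [-0.0001 -0.0001 -0.    ] F [-4.1 -0.7  5.9] gap 0.2
the job is handed in; nothing more can be done
None
```

The job is handed in at 19.6 s, verdict not shown: the tablet was hooked about 10 cm left of the mark, slid to within about 2 mm of it and let go, and the lever is held at about 0.35 rad (half open); I did not re-measure the bystanders, but no move passed near them.

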